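# Seat the keyed soap dish in its counter holder

### The job

The round white soap dish sits skewed and proud in its steel holder. With a fingertip against its fin, turn the dish until the notch in its rim stands over the holder's pin, then press the dish down until it is fully home, flush with the holder's rim, and take the hand away. Only push and press: do not lift the dish, and leave the tumbler, the jar and the comb where they are.

Things in the scene. Friction and masses are not known exactly. Their poses are not given: they have to be found in the camera images.
- holder: Round brushed-steel cup screwed to the counter: outside diameter 132 mm, inside diameter 120 mm, rim 26 mm high (all sizes in this list are in mm). Origin: centre of its underside, on the counter; z up, x points from the centre to the pin. It does not move.
- pin_site (a point): Middle of the holder's only pin where it crosses the rim, 63 from the holder's centre and 26 above the counter. The pin is a steel rod of diameter 8 lying level and radially on the rim, its top 30 above the counter: it reaches from 44 to 87 from the centre, so its inner part lies under the dish's edge and its outer part, ending in a round head of diameter 16, shows outside the rim.
- tray (a joint): Angle of the soap dish in rad, counter-clockwise seen from above: the direction of its notch measured from the direction of the pin. 0 (or any full turn) is notch over pin. It turns endlessly about the vertical axis of the holder, stiffly (about 0.06 N m) and stays where it is left. With notch and pin within about 0.06 rad the dish can go down.
- tray_press (a joint): How far the dish is pressed down, in m: 0 at the start (deck 38 mm above the counter, 12 mm proud of the rim), 0.012 fully home (deck flush with the rim, 26 mm above the counter). It slides on a tight stem that takes about 4 N to push down and stays where it is left; not over the notch, it stops on the pin after 0.002. Negative means lifted.
- deck_centre (a point): Centre of the dish's upper face (the deck), on the axis of turning. The dish is a white plastic disc, diameter 114, 6 thick, with five low ribs 3 high on the deck. The point's z is up and its x points from the centre to the notch. Good place to press.
- notch_site (a point): Middle of the open notch in the dish's rim, at deck height, 49 from the centre. The notch is 15 wide, cut right through, open outwards, and 15 deep from the edge.
- fin_site (a point): Middle of the top of the dish's upright fin, 17 above the deck, 36 from the centre, straight across from the notch. The fin is 22 long radially (25 to 47 from the centre), 12 thick, and is the thing to push sideways to turn the dish.
- tumbler: Bystander, leave alone: steel tumbler with three toothbrushes, diameter 74, 95 high, 160 with the brushes. Origin: centre of its underside.
- jar: Bystander, leave alone: empty open glass jar, diameter 80, 95 high. Origin: centre of its underside.
- comb: Bystander, leave alone: pink plastic comb lying flat, 180 long (its y), 37 wide, 5 thick. Origin: middle of its underside.

How it is judged:
By the outcome, as a careful person would: the job done as asked, in the order asked, and still so for the second after the job is handed in, with the robot touching nothing.
It also fails if it takes over 66 s, if anything falls off the work surface, if the arm or the gripper's body presses on something with over 40 N, if the wrist force passes 120 N, or if a joint passes its speed limit or range.

### The arm

A 6-joint arm with a two-finger parallel gripper is mounted at the origin on the work surface. World frame = base frame: x ahead of the robot, y to its left, z up, the work surface at z = 0. Lengths are in m, angles in degrees, forces in N, time in s.
With the tool pointing down it reaches from about 0.4 to 0.825 m from the base axis. Payload 7 kg.
Tool frame: the origin (TCP) lies midway between the tips of the shut fingers; the grasp point (between the pads) lies r.pinch_z behind it (r.pinch_z is the distance from the TCP to the grasp point, in m); z points along the fingers, y is the line along which they close (so a half turn about z gives the same grasp; the last joint's range is limited). The gripper opens to 88 mm and grips with 3 to 60 N. Pads are 19 mm wide; open, the fingers measure 130 mm over their backs; the gripper's body (78 mm by 193 mm) begins 47 mm behind the grasp point.
Start: joints at [-46.92, 20.546, 0.682, 0, -70.136, -16.507], TCP at [0.302, -0.604, 0.189] pointing down, gripper open.
Joint ranges: [-176.03, 176.03], [-82.01, 121.73], [-58.28, 71.71], [-173.87, 95.51], [-174.79, -0.11], [-173.66, 173.66]. Speed limits (degrees/s): [136.94, 136.94, 172.46, 180, 180, 180].

### API

Orientations are given as [roll, pitch, yaw] about the fixed x, y, z axes, in that order (R = Rz(yaw) Ry(pitch) Rx(roll)).
In Python, from plant import r, optics, job gives the robot as it stands.
- The arm moves only by the shell command python3 -m crank 'ROWS' [FORCE]. ROWS is JSON, a list of rows, each an object with "xyz": the shift along the tool's x, y, z in units of 30 mm (1.0 is 30 mm), a list of three; "delta_rot": the turn, a rotation vector about the tool's x, y, z in degrees, a list of three; "claw": the closure, from 0 (fully open) to 1 (shut). A call has 1 to 20 rows; each row is the pose to reach, as a shift and turn from the pose commanded when the call began, along the tool's axes at that moment; what a row does not reach only later rows make up. A row lasts 1/8 s, in which the tool goes at most 62.5 mm and 10.7 degrees, less where a joint would pass 70% of its speed; a pose out of reach is approached as far as the arm can. A call with a gripper value outside its range is refused whole. The fingers move at their own pace and stop on an object; FORCE is the grip in N (left out, the last holds). Time passes only in rows, so rows that repeat a pose let the fingers close. It gives the time, the measured TCP pose, the force, the opening and the grip force at its end, in the units of the state.
- r.get_state(): the state, without advancing time (a new reading comes with each control period).
- optics.capture(name): name is "side" or "top"; returns a dict with "img" (480x640x3 uint8, blue, green, red), "fovy" (degrees; the focal length in pixels is half the picture's height over the tangent of half this angle, whatever the lens; pixels are square), "cx", "cy" (the principal point, pixels), "eye" and "rotation" of the camera in the world. Camera axes: x right, y up, looking along -z (the intrinsics and any distortion apply to the point x, -y, -z); pixel columns grow to the right and rows downward; lengths in m; the calibration is good to about 2 mm. A picture is of the moment at which its call begins. There is no depth.
- job.close_job(): hands the job in; it is judged then, once.
The state is a dict: "time_s": time; "joints": joint angles; "qd": joint speeds; "joint_torque": joint torques, N m; "tcp_pos": TCP position; "eef_rot": TCP orientation; "contact_force": force on the tool from outside, world axes, zero at the start; "moment": the same for the moment, N m; "gripper_width": finger opening in m; "gripper_force": force on a finger pad.
Only numpy, scipy, OpenCV 4.12 (cv2) and the standard library are available. Lean on these libraries where they do the work, as an engineer would, in place of code of your own. Each camera call takes 0.05 s, during which the arm holds its last target. There are 200 camera calls.

## Working session

There is one attempt and no reset: what is moved stays moved. The work goes in short steps, Python scripts to look and compute and a shell command to move; the robot and the scene stay as the last step left them, time stands still between calls to the robot, and variables do not carry over. Pictures are saved under pics/ and viewed, at most 10 in all, crops included, and the job is handed in when it is done.

```bash
mkdir -p pics; ls; python3 - <<'E'
from plant import r,optics,job
import cv2,pickle
for n in("top","side"):
    c=optics.capture(n); cv2.imwrite(f"pics/{n}0.png",c["img"]); pickle.dump(c,open(f"{n}0.pkl","wb"))
    print({k:v for k,v in c.items() if k!="img"})
print(r.get_state(),r.pinch_z)
E
```

```text
pics
{'fovy': 42.801959966869966, 'cx': 327.4971464446719, 'cy': 235.55912074915088, 'eye': array([ 0.43897275, -0.01612502,  1.52822394]), 'rotation': array([  6.86632782,  -0.14266966, -90.35614611])}
{'fovy': 43.651090426048334, 'cx': 313.1968268943913, 'cy': 251.40796967732425, 'eye': array([1.42915542, 0.86298129, 0.96610189]), 'rotation': array([5.35650063e+01, 1.88231535e-02, 1.36726858e+02])}
{'time_s': 0.1, 'joints': array([-4.69212313e+01,  2.05881627e+01,  6.40544849e-01, -1.77128287e-02,
       -7.01368169e+01, -1.65070089e+01]), 'qd': array([ 0.00768517, -0.03750352,  0.03159089,  0.02288348,  0.08855205,
       -0.00213122]), 'joint_torque': array([-1.54279973e-03, -5.84164238e+01,  2.93752491e+01,  7.01572761e+00,
        1.01433191e-02, -7.33658680e-05]), 'tcp_pos': array([ 0.30169601, -0.60328047,  0.18781868]), 'eef_rot': array([ 1.79914314e+02, -8.02699956e-03, -1.53434265e+02]), 'contact_force': array([-0.3485233 ,  0.32074108,  0.13189191]), 'moment': array([-0.0170223 , -0.02281654, -0.0287306 ]), 'gripper_force': 0.0, 'gripper_width': 0.08767679282404636} 0.0188
```

View pics/top0.png

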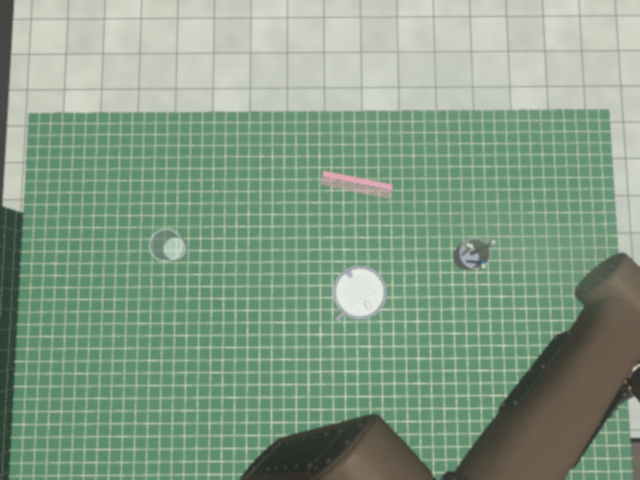

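View pics/side0.png

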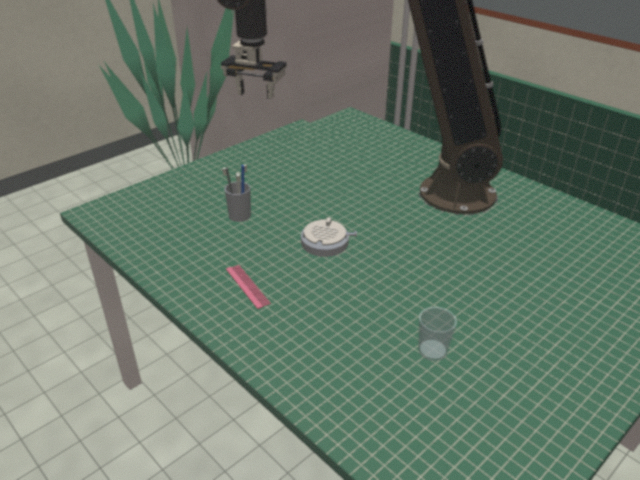

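Top: the dish is near (359,292), the fin about (368,305), the notch about (349,274) and the pin head about (340,317). I'll zoom in on both views.

```bash
cat > h.py <<'E'
import numpy as np,cv2,pickle
from scipy.spatial.transform import Rotation as Ro
def cam(c):
    f=240/np.tan(np.radians(c["fovy"]/2)); return f,Ro.from_euler("xyz",c["rotation"],degrees=True).as_matrix()
def ray(c,u,v,z):
    f,R=cam(c); d=R@np.array([(u-c["cx"])/f,-(v-c["cy"])/f,-1]); e=np.array(c["eye"]); return e+d*(z-e[2])/d[2]
def proj(c,p):
    f,R=cam(c); q=R.T@(np.array(p)-c["eye"]); return np.array([c["cx"]-f*q[0]/q[2],c["cy"]+f*q[1]/q[2]])
def crop(c,u,v,w,h,s,name):
    cv2.imwrite(name,cv2.resize(c["img"][v:v+h,u:u+w],None,fx=s,fy=s,interpolation=cv2.INTER_CUBIC))
E
python3 - <<'E'
from h import *
t=pickle.load(open("top0.pkl","rb"));s=pickle.load(open("side0.pkl","rb"))
a=cv2.resize(t["img"][250:335,315:405],None,fx=6,fy=6,interpolation=cv2.INTER_CUBIC)[:, :400+140]
a=cv2.resize(t["img"][255:330,320:400],(400,375),interpolation=cv2.INTER_CUBIC)
b=cv2.resize(s["img"][205:265,290:370],(400,300),interpolation=cv2.INTER_CUBIC)
o=np.zeros((375,800,3),np.uint8);o[:,:400]=a;o[:300,400:]=b;cv2.imwrite("pics/z0.png",o)
E
```

```text
(no output)
```

View pics/z0.png

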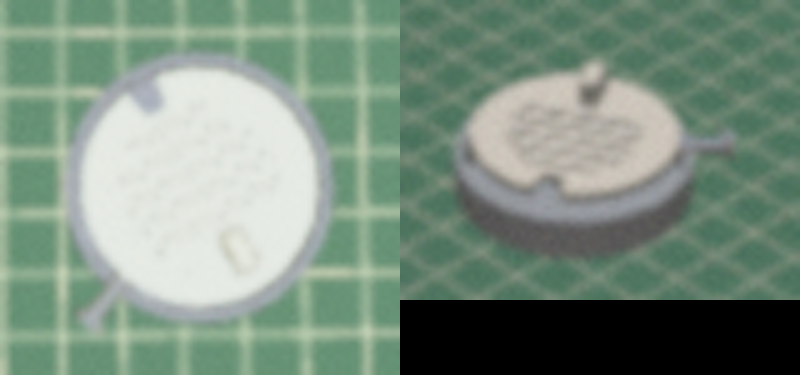

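The crop shows the notch at top-view pixel (349.6,274), the fin top at (367.6,305) and the pin head at (338.4,318.2). Next I convert these to world positions.

```bash
python3 - <<'E'
from h import *
t=pickle.load(open("top0.pkl","rb"));s=pickle.load(open("side0.pkl","rb"))
def disc(c,u0,v0,z):
    m=(cv2.cvtColor(c["img"],cv2.COLOR_BGR2HSV)); m=((m[...,1]<40)&(m[...,2]>140)).astype(np.uint8)
    q=np.zeros_like(m);q[v0-45:v0+45,u0-45:u0+45]=1; m=m*q
    k=max(cv2.findContours(m,0,2)[0],key=cv2.contourArea); h=cv2.convexHull(k)
    e=cv2.fitEllipse(h); print(e); return ray(c,*e[0],z)
C=disc(t,360,292,.038); print("top",C); print("side",disc(s,325,233,.038))
for n,u,v,z in(("notch",349.6,274,.036),("fin",367.6,305,.055),("pin",338.4,318.2,.028)):
    p=ray(t,u,v,z); d=p-C; print(n,p,np.hypot(*d[:2]),np.degrees(np.arctan2(d[1],d[0])))
E
```

```text
((358.4966735839844, 295.39984130859375), (60.77866744995117, 63.31321334838867), 58.11644744873047)
top [ 0.4719186  -0.09515083  0.038     ]
((325.8178405761719, 233.20289611816406), (30.5831241607666, 50.227325439453125), 87.7815933227539)
side [ 0.48544578 -0.08977225  0.038     ]
notch [ 0.52399339 -0.07421726  0.036     ] 0.05612484573917282 21.89965223846904
fin [ 0.44856021 -0.11573633  0.055     ] 0.031134827671063063 -138.6106096715722
pin [ 0.41732886 -0.04620102  0.028     ] 0.07332205079942958 138.11788933083804
```

```bash
cat >> h.py <<'E'
def disc(c,u0,v0,z,vmin):
    g=cv2.cvtColor(c["img"],cv2.COLOR_BGR2HSV); m=((g[...,2]>vmin)&(g[...,1]<45)).astype(np.uint8)
    q=np.zeros_like(m);q[v0-36:v0+36,u0-36:u0+36]=1
    m=cv2.morphologyEx(m*q,cv2.MORPH_OPEN,np.ones((5,5)))
    k=max(cv2.findContours(m,0,1)[0],key=cv2.contourArea); e=cv2.fitEllipse(cv2.convexHull(k)); return e,ray(c,*e[0],z)
E
python3 - <<'E'
from h import *
t=pickle.load(open("top0.pkl","rb"));s=pickle.load(open("side0.pkl","rb"))
for v in(190,205):print(disc(t,360,292,.037,v))
for v in(140,160):print(disc(s,326,233,.037,v))
e,C=disc(t,360,292,.037,205); e,D=disc(s,326,233,.037,140)
for n,u,v,z in(("notch",349.6,274,.036),("fin",367.6,305,.055),("pin",338.4,318.2,.028)):
    p=ray(t,u,v,z); d=p-C; print(n,p,np.hypot(*d[:2]),np.degrees(np.arctan2(d[1],d[0])))
E
```

```text
(((359.1985778808594, 292.09808349609375), (47.583961486816406, 48.0066032409668), 66.78572845458984), array([ 0.47990413, -0.09700475,  0.037     ]))
(((359.29754638671875, 291.9175109863281), (46.88637161254883, 47.192081451416016), 141.6982879638672), array([ 0.48033904, -0.09725031,  0.037     ]))
(((324.1413879394531, 232.36512756347656), (28.407955169677734, 42.623985290527344), 85.29643249511719), array([ 0.48495676, -0.09681043,  0.037     ]))
(((324.5273132324219, 231.33956909179688), (23.4896240234375, 41.89989471435547), 90.8860855102539), array([ 0.48075361, -0.09962961,  0.037     ]))
notch [ 0.52399339 -0.07421726  0.036     ] 0.04935811525037067 27.817169523740706
fin [ 0.44856021 -0.11573633  0.055     ] 0.03676448610514081 -149.81306586754536
pin [ 0.41732886 -0.04620102  0.028     ] 0.08109446975011374 140.98646198058162
```

```bash
cat >> h.py <<'E'
def units(st,targets):   # targets: (x,y,z,yaw), tool down -> tool-frame units and turn about tool z
    R=Ro.from_euler("xyz",st["eef_rot"],degrees=True).as_matrix()
    for x,y,z,w in targets:
        d=R.T@(np.array([x,y,z])-st["tcp_pos"])/.03
        q=(Ro.from_matrix(R.T)*Ro.from_euler("xyz",[180,0,w],degrees=True)).as_rotvec(degrees=True)
        print(np.round(d,2),np.round(q,1))
E
python3 - <<'E'
from h import *; from plant import r
units(r.get_state(),[(.4348,-.0907,.188,-60),(.4348,-.0907,.10,-60)])
E
```

```text
[-1.161e+01  1.330e+01  1.000e-02] [  0.1   0.1 -93.4]
[-11.61  13.29   2.95] [  0.1   0.1 -93.4]
```

```bash
python3 -m crank '[{"xyz":[-0.6,0.7,0],"delta_rot":[0,0,-5],"claw":1},{"xyz":[-1.8,2.0,0],"delta_rot":[0,0,-14],"claw":1},{"xyz":[-3.0,3.4,0],"delta_rot":[0,0,-23],"claw":1},{"xyz":[-4.2,4.8,0],"delta_rot":[0,0,-32],"claw":1},{"xyz":[-5.4,6.2,0],"delta_rot":[0,0,-41],"claw":1},{"xyz":[-6.6,7.6,0],"delta_rot":[0,0,-50],"claw":1},{"xyz":[-7.8,9.0,0],"delta_rot":[0,0,-59],"claw":1},{"xyz":[-9.0,10.3,0],"delta_rot":[0,0,-68],"claw":1},{"xyz":[-10.1,11.6,0.2],"delta_rot":[0,0,-77],"claw":1},{"xyz":[-11.0,12.6,0.8],"delta_rot":[0,0,-86],"claw":1},{"xyz":[-11.5,13.2,1.6],"delta_rot":[0,0,-93],"claw":1},{"xyz":[-11.61,13.3,2.4],"delta_rot":[0,0,-93.4],"claw":1},{"xyz":[-11.61,13.3,2.95],"delta_rot":[0,0,-93.4],"claw":1},{"xyz":[-11.61,13.3,2.95],"delta_rot":[0,0,-93.4],"claw":1},{"xyz":[-11.61,13.3,2.95],"delta_rot":[0,0,-93.4],"claw":1},{"xyz":[-11.61,13.3,2.95],"delta_rot":[0,0,-93.4],"claw":1}]' 20
python3 - <<'E'
from h import *; from plant import r,optics
t=optics.capture("top");s=optics.capture("side");pickle.dump((t,s),open("p1.pkl","wb"))
o=np.zeros((400,800,3),np.uint8)
o[:,:400]=cv2.resize(t["img"][240:340,310:410],(400,400),interpolation=2);o[:,400:]=cv2.resize(s["img"][170:270,280:380],(400,400),interpolation=2);cv2.imwrite("pics/z1.png",o)
st=r.get_state();print(st["tcp_pos"],st["eef_rot"],st["time_s"])
C=np.array([.480,-.097]);T=[]
for a,off in((-150,27),(-150,19),)+tuple((x,14.5) for x in range(-145,-40,10)):
    q=np.radians(a);p=C+.036*np.array([np.cos(q),np.sin(q)])-off/1e3*np.array([-np.sin(q),np.cos(q)]);T.append((*p,.045,a+90))
units(st,T)
E
```

```text
time_s: 2.1
tcp_pos: [0.4355, -0.0911, 0.1009]
eef_rot: [-179.9, -0.0, -60.0]
contact_force: [0.1, 0.5, 0.1]
gripper_width: 0.0006
gripper_force: 0.0
[ 0.43531174 -0.09106988  0.10073678] [-1.79937809e+02 -2.13792995e-02 -6.00411368e+01] 2.2
[0.02 0.01 1.86] [-0.1 -0.  -0. ]
[0.28 0.01 1.86] [-0.1 -0.  -0. ]
[0.54 0.05 1.86] [-0.1 -0.  -5. ]
[0.76 0.09 1.86] [ -0.1  -0.  -15. ]
[0.98 0.1  1.86] [ -0.1  -0.  -25. ]
[1.21 0.07 1.86] [ -0.1  -0.  -35. ]
[1.42 0.   1.86] [ -0.1  -0.  -45. ]
[ 1.62 -0.11  1.86] [ -0.  -0. -55.]
[ 1.8  -0.25  1.86] [ -0.   -0.1 -65. ]
[ 1.95 -0.41  1.86] [ -0.   -0.1 -75. ]
[ 2.07 -0.6   1.86] [ -0.   -0.1 -85. ]
[ 2.15 -0.81  1.86] [ -0.   -0.1 -95. ]
[ 2.2  -1.03  1.86] [-0.00e+00 -1.00e-01 -1.05e+02]
```

View pics/z1.png

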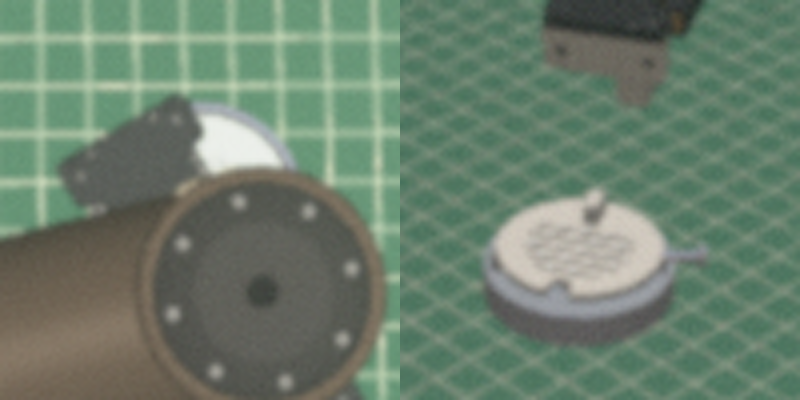

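The side view shows the shut fingers above and behind the fin (tip about px (339,192)), clear of the pin. Now I descend and sweep most of the way.

```bash
python3 -m crank '[{"xyz":[0.02,0.01,0.6],"delta_rot":[0,0,0],"claw":1},{"xyz":[0.02,0.01,1.3],"delta_rot":[0,0,0],"claw":1},{"xyz":[0.02,0.01,1.86],"delta_rot":[0,0,0],"claw":1},{"xyz":[0.02,0.01,1.86],"delta_rot":[0,0,0],"claw":1},{"xyz":[0.28,0.01,1.86],"delta_rot":[0,0,0],"claw":1},{"xyz":[0.42,0.03,1.86],"delta_rot":[0,0,-2],"claw":1},{"xyz":[0.54,0.05,1.86],"delta_rot":[0,0,-5],"claw":1},{"xyz":[0.65,0.07,1.86],"delta_rot":[0,0,-10],"claw":1},{"xyz":[0.76,0.09,1.86],"delta_rot":[0,0,-15],"claw":1},{"xyz":[0.98,0.1,1.86],"delta_rot":[0,0,-25],"claw":1},{"xyz":[1.21,0.07,1.86],"delta_rot":[0,0,-35],"claw":1},{"xyz":[1.42,0,1.86],"delta_rot":[0,0,-45],"claw":1},{"xyz":[1.62,-0.11,1.86],"delta_rot":[0,0,-55],"claw":1},{"xyz":[1.8,-0.25,1.86],"delta_rot":[0,0,-65],"claw":1},{"xyz":[1.95,-0.41,1.86],"delta_rot":[0,0,-75],"claw":1},{"xyz":[2.07,-0.6,1.86],"delta_rot":[0,0,-85],"claw":1},{"xyz":[2.15,-0.81,1.86],"delta_rot":[0,0,-95],"claw":1},{"xyz":[2.15,-0.81,1.86],"delta_rot":[0,0,-95],"claw":1}]'
python3 - <<'E'
from h import *; from plant import r,optics
t=optics.capture("top");s=optics.capture("side");pickle.dump((t,s),open("p2.pkl","wb"))
o=np.zeros((400,800,3),np.uint8)
o[:,:400]=cv2.resize(t["img"][240:340,310:410],(400,400),interpolation=2);o[:,400:]=cv2.resize(s["img"][190:270,285:365],(400,400),interpolation=2);cv2.imwrite("pics/z2.png",o)
print(r.get_state())
E
```

```text
time_s: 4.45
tcp_pos: [0.4893, -0.1351, 0.0452]
eef_rot: [179.9, -0.1, 34.9]
contact_force: [-1.0, 0.6, -0.1]
gripper_width: 0.0001
gripper_force: 0.0
{'time_s': 4.55, 'joints': array([ 6.79360324e+00,  1.31600596e+01, -3.11468077e+01,  1.71337173e-03,
       -4.56533273e+01,  1.17937546e+02]), 'qd': array([ 0.21739343, -0.02720301, -0.46097205, -0.18773718,  0.11485723,
        0.28784173]), 'joint_torque': array([ 1.66747766e-02, -4.09476078e+01,  2.26296437e+01,  5.27003154e+00,
        6.74999971e-02,  1.69112021e-01]), 'tcp_pos': array([ 0.48841345, -0.13498069,  0.0448388 ]), 'eef_rot': array([ 1.79980268e+02, -3.45919309e-02,  3.47323524e+01]), 'contact_force': array([-0.38723368,  0.02111986, -0.05941203]), 'moment': array([-0.11678508,  0.09292734,  0.02054994]), 'gripper_force': 0.0, 'gripper_width': 0.000646835145449999}
```

View pics/z2.png

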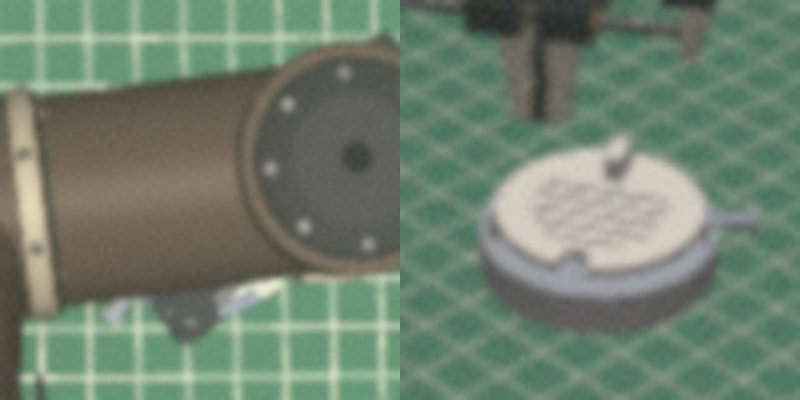

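```bash
python3 - <<'E'
from h import *
t,s=pickle.load(open("p2.pkl","rb"))
print("side tip expected",proj(s,[.4884,-.135,.045]),"seen ~(313,213)", "ctr",proj(s,[.48,-.097,.037]))
t1,s1=pickle.load(open("p1.pkl","rb"))
print("p1 tip expected",proj(s1,[.4353,-.091,.1008]),"seen ~(339,194)")
for z in(.04,.1,.15): print(z,ray(s,313,213,z),ray(s1,339,194,z))
print(proj(t,[0,0,0]),proj(s,[0,0,0]),proj(s,[0,0,.05]))
s0=pickle.load(open("side0.pkl","rb"));print("start tip exp",proj(s0,[.302,-.604,.189]))
E
```

```text
side tip expected [313.62083894 224.72524416] seen ~(313,213) ctr [325.39552793 231.62939777]
p1 tip expected [339.06782856 206.67417812] seen ~(339,194)
0.04 [ 0.44351921 -0.18519528  0.04      ] [ 0.31516191 -0.20816311  0.04      ]
0.1 [ 0.5073763  -0.11728634  0.1       ] [ 0.38733497 -0.13876614  0.1       ]
0.15 [ 0.56059054 -0.06069556  0.15      ] [ 0.44747919 -0.08093533  0.15      ]
[320.30556289 494.19024643] [457.39197635 194.3302493 ] [459.71671818 180.28994328]
start tip exp [256.23113181 107.03349228]
```

Two things show here. The dish hasn't turned: fin and notch are unchanged. The visible fingertip (side px (313,213)) is about 12 px higher than the reported TCP projects, so the real tip is about 40 mm higher than reported. I'll go back to the start side of the fin and check the height there.

```bash
python3 - <<'E'
from h import *; from plant import r
st=r.get_state()
C=np.array([.480,-.097]);T=[]
for a,off in((-75,20),(-105,20),(-135,20),(-150,29)):
    q=np.radians(a);p=C+.036*np.array([np.cos(q),np.sin(q)])-off/1e3*np.array([-np.sin(q),np.cos(q)]);T.append((*p,.050,a+90))
units(st,T)
E
```

```text
[-0.54 -0.3  -0.17] [ 0.  -0.  19.7]
[-0.86 -0.93 -0.17] [ 0.  -0.  49.7]
[-0.81 -1.64 -0.17] [-0.  -0.  79.7]
[-0.63 -2.26 -0.17] [-0.  -0.  94.7]
```

```bash
python3 -m crank '[{"xyz":[-0.27,-0.15,-0.17],"delta_rot":[0,0,10],"claw":1},{"xyz":[-0.54,-0.3,-0.17],"delta_rot":[0,0,20],"claw":1},{"xyz":[-0.65,-0.5,-0.17],"delta_rot":[0,0,30],"claw":1},{"xyz":[-0.76,-0.72,-0.17],"delta_rot":[0,0,40],"claw":1},{"xyz":[-0.86,-0.93,-0.17],"delta_rot":[0,0,50],"claw":1},{"xyz":[-0.84,-1.17,-0.17],"delta_rot":[0,0,60],"claw":1},{"xyz":[-0.82,-1.4,-0.17],"delta_rot":[0,0,70],"claw":1},{"xyz":[-0.81,-1.64,-0.17],"delta_rot":[0,0,80],"claw":1},{"xyz":[-0.72,-1.95,-0.17],"delta_rot":[0,0,88],"claw":1},{"xyz":[-0.63,-2.26,-0.17],"delta_rot":[0,0,94.7],"claw":1},{"xyz":[-0.63,-2.26,-0.17],"delta_rot":[0,0,94.7],"claw":1},{"xyz":[-0.63,-2.26,-0.17],"delta_rot":[0,0,94.7],"claw":1}]'
python3 - <<'E'
from h import *; from plant import r,optics
s=optics.capture("side");pickle.dump(s,open("p3.pkl","wb"))
o=cv2.resize(s["img"][150:270,270:390],(600,600),interpolation=2)
st=r.get_state(); print(st["tcp_pos"],st["eef_rot"]); p=proj(s,st["tcp_pos"]); print(p)
cv2.circle(o,(int((p[0]-270)*5),int((p[1]-150)*5)),4,(0,0,255),-1);cv2.imwrite("pics/z3.png",o)
E
```

```text
time_s: 6.05
tcp_pos: [0.434, -0.0902, 0.0497]
eef_rot: [-180.0, -0.0, -59.6]
contact_force: [-0.6, -0.2, -0.5]
gripper_width: 0.0002
gripper_force: 0.0
[ 0.43401168 -0.0902213   0.0495971 ] [-1.79984449e+02 -6.36932153e-03 -5.96638006e+01]
[339.12763943 222.38457871]
```

View pics/z3.png

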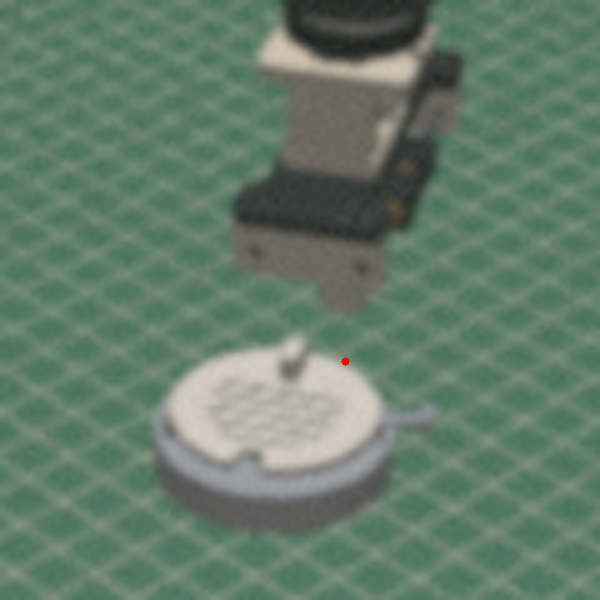

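```bash
python3 - <<'E'
from h import *
t,s=pickle.load(open("p1.pkl","rb"))
for z in(.17,.2,.22,.25): print(z,proj(t,[.4353+.0836,-.091+.048,z]))
s=pickle.load(open("p3.pkl","rb"))
for z in(.05,.07,.08,.09,.1): print(z,proj(s,[.434,-.0902,z]))
E
```

```text
0.17 [337.86584318 272.92496395]
0.2 [338.13277487 272.10934575]
0.22 [338.3174806  271.54497158]
0.25 [338.60529513 270.66554524]
0.05 [339.13982787 222.26424202]
0.07 [339.32540008 216.17113578]
0.08 [339.41919829 213.09135086]
0.09 [339.51368109 209.989088  ]
0.1 [339.60885601 206.86410023]
```

xy agrees within about 4 mm, but the visible tip bottom at side px (339,212) puts it near z≈0.083, about 33 mm above the report. I'll descend carefully, checking force.

```bash
python3 -m crank '[{"xyz":[0,0,0.3],"delta_rot":[0,0,0],"claw":1},{"xyz":[0,0,0.6],"delta_rot":[0,0,0],"claw":1},{"xyz":[0,0,0.9],"delta_rot":[0,0,0],"claw":1},{"xyz":[0,0,1.0],"delta_rot":[0,0,0],"claw":1},{"xyz":[0,0,1.0],"delta_rot":[0,0,0],"claw":1}]'
python3 -m crank '[{"xyz":[0,0,0.05],"delta_rot":[0,0,0],"claw":1},{"xyz":[0,0,0.1],"delta_rot":[0,0,0],"claw":1},{"xyz":[0,0,0.15],"delta_rot":[0,0,0],"claw":1},{"xyz":[0,0,0.15],"delta_rot":[0,0,0],"claw":1}]'
python3 - <<'E'
from h import *; from plant import r,optics
s=optics.capture("side");pickle.dump(s,open("p4.pkl","wb"))
o=cv2.resize(s["img"][170:270,280:380],(600,600),interpolation=2)
st=r.get_state(); print(st["tcp_pos"],st["eef_rot"],st["contact_force"])
cv2.imwrite("pics/z4.png",o)
E
```

```text
time_s: 6.72
tcp_pos: [0.4337, -0.0901, 0.0191]
eef_rot: [180.0, 0.0, -59.7]
contact_force: [0.3, 0.1, 0.4]
gripper_width: 0.0
gripper_force: 0.0
time_s: 7.22
tcp_pos: [0.4338, -0.09, 0.0149]
eef_rot: [180.0, 0.0, -59.7]
contact_force: [-0.5, 0.2, 0.3]
gripper_width: 0.0003
gripper_force: 0.0
[ 0.43388131 -0.0900458   0.01496925] [-1.79998963e+02 -6.32079411e-04 -5.97276524e+01] [-0.76932816  0.25186575  0.13155391]
```

View pics/z4.png

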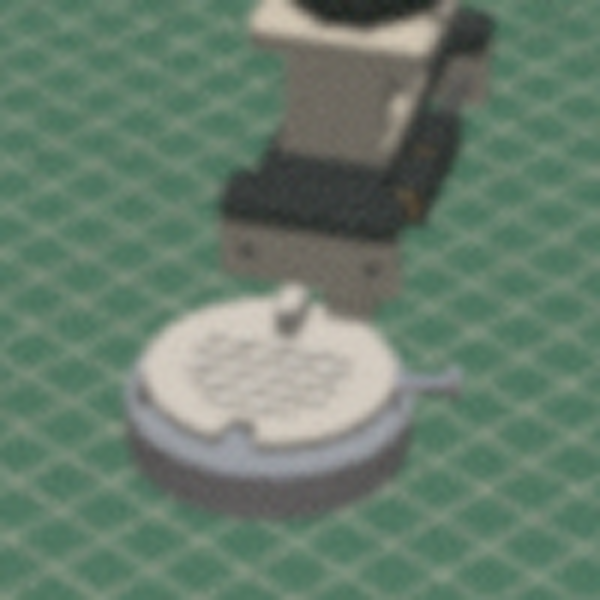

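```bash
python3 - <<'E'
from h import *
t,s=pickle.load(open("p1.pkl","rb"))
def tri(a,b):
    P=[]
    for c,(u,v) in((t,a),(s,b)):
        e=np.array(c["eye"]);d=ray(c,u,v,0)-e;P.append((e,d/np.linalg.norm(d)))
    A=sum(np.eye(3)-np.outer(d,d) for e,d in P);y=sum((np.eye(3)-np.outer(d,d))@e for e,d in P)
    x=np.linalg.solve(A,y);return x,[round(float(np.linalg.norm(np.cross(x-e,d))),4) for e,d in P]
L,R=tri((355,263.75),(316,176)),tri((325,282.5),(347,180.5))
print(L,R,(L[0]+R[0])/2)
x=np.array([.5,-.866,0]);y=np.array([-.866,-.5,0]);p=np.array([.4353,-.091,.1008])
for q in(L,R): print((q[0]-p)@x,(q[0]-p)@y,q[0][2]-p[2])
E
```

```text
(array([ 0.53404115, -0.07799119,  0.23840359]), [0.0, 0.0]) (array([ 0.49379453, -0.01313166,  0.23702876]), [0.0018, 0.0018]) [ 0.51391784 -0.04556142  0.23771618]
0.03810494225983143 -0.092014241422477 0.13760359109811202
-0.038186718360687634 -0.08959043346277351 0.13622876197689338
```

Triangulating the gripper body's end gives tool offsets x ±38 mm and y −91 mm, so xy is right and only the reported z is low, by about 34 mm. The tip is now near z≈0.049. I'll go a little lower and then push the fin.

```bash
python3 -m crank '[{"xyz":[0,0,0.05],"delta_rot":[0,0,0],"claw":1},{"xyz":[0,0,0.1],"delta_rot":[0,0,0],"claw":1},{"xyz":[0,0,0.13],"delta_rot":[0,0,0],"claw":1},{"xyz":[0,0,0.13],"delta_rot":[0,0,0],"claw":1}]'
python3 - <<'E'
from h import *; from plant import r
st=r.get_state();print(st["tcp_pos"],st["contact_force"])
C=np.array([.480,-.097]);T=[]
for a,off in((-150,20),)+tuple((x,15) for x in (-150,-145,-135,-130)):
    q=np.radians(a);p=C+.036*np.array([np.cos(q),np.sin(q)])-off/1e3*np.array([-np.sin(q),np.cos(q)]);T.append((*p,st["tcp_pos"][2],a+90))
units(st,T)
E
```

```text
time_s: 7.78
tcp_pos: [0.4338, -0.09, 0.011]
eef_rot: [180.0, 0.0, -59.7]
contact_force: [0.3, -0.5, 0.8]
gripper_width: 0.0007
gripper_force: 0.0
[ 0.43379016 -0.09004971  0.01095804] [ 0.26533157 -0.48163196  0.80144563]
[ 0.3  -0.02 -0.  ] [0.  0.  0.3]
[ 0.47 -0.02 -0.  ] [0.  0.  0.3]
[ 0.58  0.02 -0.  ] [ 0.   0.  -4.7]
[ 0.8   0.07 -0.  ] [  0.    0.  -14.7]
[ 0.91  0.08 -0.  ] [  0.    0.  -19.7]
```

```bash
python3 -m crank '[{"xyz":[0.15,-0.01,0],"delta_rot":[0,0,0],"claw":1},{"xyz":[0.3,-0.02,0],"delta_rot":[0,0,0],"claw":1},{"xyz":[0.39,-0.02,0],"delta_rot":[0,0,0],"claw":1},{"xyz":[0.47,-0.02,0],"delta_rot":[0,0,0],"claw":1},{"xyz":[0.58,0.02,0],"delta_rot":[0,0,-5],"claw":1},{"xyz":[0.69,0.05,0],"delta_rot":[0,0,-10],"claw":1},{"xyz":[0.8,0.07,0],"delta_rot":[0,0,-15],"claw":1},{"xyz":[0.91,0.08,0],"delta_rot":[0,0,-20],"claw":1},{"xyz":[0.91,0.08,0],"delta_rot":[0,0,-20],"claw":1}]'
python3 - <<'E'
from h import *; from plant import r,optics
s=optics.capture("side");pickle.dump(s,open("p5.pkl","wb"))
o=cv2.resize(s["img"][170:270,280:380],(600,600),interpolation=2)
st=r.get_state(); print(st["tcp_pos"],st["eef_rot"],st["contact_force"],st["moment"])
cv2.imwrite("pics/z5.png",o)
C=np.array([.480,-.097]);T=[]
for a in range(-125,-40,10):
    q=np.radians(a);p=C+.036*np.array([np.cos(q),np.sin(q)])-.015*np.array([-np.sin(q),np.cos(q)]);T.append((*p,.011,a+90))
units(st,T)
E
```

```text
time_s: 8.9
tcp_pos: [0.4451, -0.115, 0.0109]
eef_rot: [180.0, 0.0, -39.8]
contact_force: [-0.4, -0.2, 0.5]
gripper_width: 0.0004
gripper_force: 0.5
[ 0.44515018 -0.1149786   0.01092072] [ 1.79973203e+02  2.84333666e-02 -3.98613171e+01] [-1.76722932  0.67223573  1.29544839] [-0.04063459  0.53748399  0.01340188]
[ 0.11  0.03 -0.  ] [ 0.   0.  -4.9]
[ 0.33  0.08 -0.  ] [  0.    0.  -14.9]
[ 0.56  0.09 -0.  ] [  0.    0.  -24.9]
[ 0.78  0.07 -0.  ] [  0.    0.  -34.9]
[ 1. -0. -0.] [  0.    0.  -44.9]
[ 1.2  -0.11 -0.  ] [  0.    0.  -54.9]
[ 1.38 -0.24 -0.  ] [  0.    0.  -64.9]
[ 1.54 -0.41 -0.  ] [  0.    0.  -74.9]
[ 1.66 -0.6  -0.  ] [  0.    0.  -84.9]
```

View pics/z5.png

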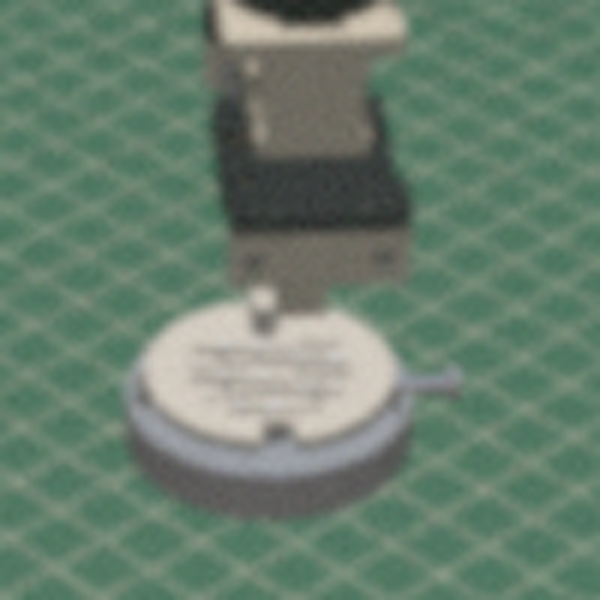

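The dish is turning: the fin moved to crop (263,300), the notch to (278,430), and the finger sits right of the fin. I'll continue the sweep to just short of target.

```bash
python3 -m crank '[{"xyz":[0.11,0.03,0],"delta_rot":[0,0,-5],"claw":1},{"xyz":[0.22,0.06,0],"delta_rot":[0,0,-10],"claw":1},{"xyz":[0.33,0.08,0],"delta_rot":[0,0,-15],"claw":1},{"xyz":[0.45,0.09,0],"delta_rot":[0,0,-20],"claw":1},{"xyz":[0.56,0.09,0],"delta_rot":[0,0,-25],"claw":1},{"xyz":[0.67,0.08,0],"delta_rot":[0,0,-30],"claw":1},{"xyz":[0.78,0.07,0],"delta_rot":[0,0,-35],"claw":1},{"xyz":[0.89,0.04,0],"delta_rot":[0,0,-40],"claw":1},{"xyz":[1.0,0,0],"delta_rot":[0,0,-45],"claw":1},{"xyz":[1.1,-0.05,0],"delta_rot":[0,0,-50],"claw":1},{"xyz":[1.2,-0.11,0],"delta_rot":[0,0,-55],"claw":1},{"xyz":[1.29,-0.17,0],"delta_rot":[0,0,-60],"claw":1},{"xyz":[1.38,-0.24,0],"delta_rot":[0,0,-65],"claw":1},{"xyz":[1.46,-0.32,0],"delta_rot":[0,0,-70],"claw":1},{"xyz":[1.54,-0.41,0],"delta_rot":[0,0,-75],"claw":1},{"xyz":[1.6,-0.5,0],"delta_rot":[0,0,-80],"claw":1},{"xyz":[1.6,-0.5,0],"delta_rot":[0,0,-80],"claw":1}]'
python3 - <<'E'
from h import *; from plant import r,optics
s=optics.capture("side");pickle.dump(s,open("p6.pkl","wb"))
st=r.get_state();p=st["tcp_pos"];print(p,st["eef_rot"],st["contact_force"])
# fin direction assuming flat contact at 15.5mm ahead of TCP along tool x
w=np.radians(st["eef_rot"][2]);f=p[:2]+.0155*np.array([np.cos(w),np.sin(w)]);d=f-[.480,-.097]
print("fin angle if touching",np.degrees(np.arctan2(d[1],d[0])),np.hypot(*d),"tool says",st["eef_rot"][2]-90)
# candidates for retreat: back off 10 mm along -tool x, up 150 mm, and away
units(st,[(*(p[:2]-.01*np.array([np.cos(w),np.sin(w)])),.011,st["eef_rot"][2]),(.45,-.30,.25,st["eef_rot"][2])])
E
```

```text
time_s: 11.08
tcp_pos: [0.4921, -0.1341, 0.011]
eef_rot: [180.0, 0.0, 40.2]
contact_force: [-0.6, -0.7, 0.0]
gripper_width: 0.0004
gripper_force: 0.6
[ 0.49203215 -0.13405658  0.01099568] [1.79996626e+02 7.79091997e-03 4.00967118e+01] [-1.26850304 -1.14001096 -1.18197852]
fin angle if touching -48.57542659726872 0.03610610063354119 tool says -49.90328822911024
[-0.33  0.   -0.  ] [0. 0. 0.]
[-4.64  3.33 -7.97] [0. 0. 0.]
```

```bash
python3 - <<'E'
from h import *; from plant import r
units(r.get_state(),[(.42,-.45,.2,40)])
E
python3 -m crank '[{"xyz":[-0.17,0,0],"delta_rot":[0,0,0],"claw":1},{"xyz":[-0.33,0,0],"delta_rot":[0,0,0],"claw":1},{"xyz":[-0.33,0,-1.5],"delta_rot":[0,0,0],"claw":1},{"xyz":[-0.33,0,-3.3],"delta_rot":[0,0,0],"claw":1},{"xyz":[-0.33,0,-5.0],"delta_rot":[0,0,0],"claw":1},{"xyz":[-0.33,0,-6.2],"delta_rot":[0,0,0],"claw":1},{"xyz":[-0.33,0,-6.2],"delta_rot":[0,0,0],"claw":1}]'
```

```text
[-8.62  6.51 -6.3 ] [0.  0.  0.1]
time_s: 12.0
tcp_pos: [0.4862, -0.1405, 0.2004]
eef_rot: [179.8, -0.3, 40.2]
contact_force: [-1.3, 0.3, -0.7]
gripper_width: 0.0005
gripper_force: 0.0
```

```bash
python3 -m crank '[{"xyz":[-0.9,0.7,0],"delta_rot":[0,0,0],"claw":1},{"xyz":[-2.5,2.0,0],"delta_rot":[0,0,0],"claw":1},{"xyz":[-4.1,3.2,0],"delta_rot":[0,0,0],"claw":1},{"xyz":[-5.7,4.5,0],"delta_rot":[0,0,0],"claw":1},{"xyz":[-7.2,5.7,0],"delta_rot":[0,0,0],"claw":1},{"xyz":[-8.3,6.5,0],"delta_rot":[0,0,0],"claw":1},{"xyz":[-8.3,6.5,0],"delta_rot":[0,0,0],"claw":1}]'
python3 - <<'E'
from h import *; from plant import r,optics
def avg(n):
    L=[optics.capture(n) for _ in range(8)]; L[0]["img"]=np.mean([c["img"] for c in L],0).astype(np.uint8); return L[0]
t=avg("top");s=avg("side");pickle.dump((t,s),open("p7.pkl","wb"))
print(disc(t,359,292,.037,200)); print(disc(s,325,233,.037,140))
o=np.zeros((400,800,3),np.uint8)
o[:,:400]=cv2.resize(t["img"][255:335,320:400],(400,400),interpolation=2);o[:300,400:]=cv2.resize(s["img"][205:265,290:370],(400,300),interpolation=2)
cv2.imwrite("pics/z7.png",o)
E
```

```text
time_s: 12.88
tcp_pos: [0.4188, -0.4521, 0.195]
eef_rot: [-179.9, 0.0, 40.0]
contact_force: [0.6, 0.3, -0.3]
gripper_width: 0.0005
gripper_force: 0.0
(((359.164306640625, 291.9938659667969), (48.07110595703125, 48.171688079833984), 28.21702003479004), array([ 0.4801565 , -0.09692472,  0.037     ]))
(((324.11187744140625, 231.21575927734375), (25.26987075805664, 42.85586166381836), 88.43557739257812), array([ 0.48116454, -0.1008376 ,  0.037     ]))
```

View pics/z7.png

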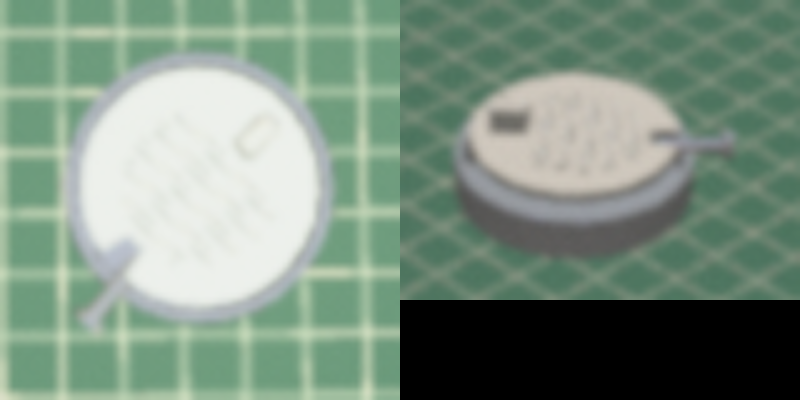

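The notch is close to the pin (notch at crop (120,252), pin head at (92,318), fin at (258,137)). Now I measure the remaining angle numerically.

```bash
cat > m.py <<'E'
from h import *
t,s=pickle.load(open("p7.pkl","rb"));t0=pickle.load(open("top0.pkl","rb"))
def polar(c,C,z,r0,r1,a0,a1,w):
    img=cv2.resize(c["img"],None,fx=4,fy=4,interpolation=cv2.INTER_CUBIC).astype(float)
    A=np.radians(np.arange(a0,a1,.25));Rr=np.arange(r0,r1,.0005)
    g=np.zeros((len(Rr),len(A)))
    for i,rr in enumerate(Rr):
        for j,a in enumerate(A):
            u,v=proj(c,[C[0]+rr*np.cos(a),C[1]+rr*np.sin(a),z]); u,v=(u+.5)*4-.5,(v+.5)*4-.5
            g[i,j]=w(img[int(round(v)),int(round(u))])
    p=g.mean(0); b=np.percentile(p,20); q=np.clip(p-b-.35*(p.max()-b),0,None)
    return np.degrees((q*A).sum()/q.sum())
dark=lambda p:255-p[2]          # low red on white dish
grey=lambda p:min(p[2]-.75*p[1],p[0]-.5*p[1])   # not green: red comes up
for C in([.480,-.097],[.4815,-.097],[.480,-.0985]):
    print(C,"notch",polar(t,C,.037,.043,.055,115,165,dark),"pin",polar(t,C,.027,.072,.088,115,165,lambda p:p[2]-p[1]),
     "notch0",polar(t0,C,.037,.043,.055,5,55,dark),"pin0",polar(t0,C,.027,.072,.088,115,165,lambda p:p[2]-p[1]))
    d=ray(t,320+258/5,255+137/5,.055)[:2]-C; print("fin",np.degrees(np.arctan2(d[1],d[0])),np.hypot(*d))
    P=ray(s,290+(700-400)/5,205+142/5,.026);d=P[:2]-C;print("side pin",np.degrees(np.arctan2(d[1],d[0])),np.hypot(*d))
    P=ray(s,290+(735-400)/5,205+145/5,.026);d=P[:2]-C;print("side head",np.degrees(np.arctan2(d[1],d[0])),np.hypot(*d))
E
python3 m.py
```

```text
[0.48, -0.097] notch 131.38746263161232 pin 140.3213087196948 notch0 28.488115236301066 pin0 140.27516449687224
fin -52.3819468719963 0.03673919408933936
side pin 142.89904969490686 0.06839146232438306
side head 139.65078483512954 0.08721113700704532
[0.4815, -0.097] notch 132.60643257836412 pin 140.94115387078185 notch0 29.354616410057023 pin0 140.88930543646032
fin -54.28155507309584 0.035843299878513354
side pin 143.6440093861309 0.06959370560457974
side head 140.2805394060583 0.08835964296636388
[0.48, -0.0985] notch 130.214971421868 pin 139.22545842948918 notch0 29.92512452187176 pin0 139.1887581770932
fin -50.90666061503245 0.035562836316706925
side pin 141.9099690915474 0.0693066206227202
side head 138.90806128462668 0.088189713513728
```

```bash
python3 - <<'E'
from h import *; from plant import r
st=r.get_state();print(st["tcp_pos"])
C=np.array([.480,-.097]);T=[]
for a,off,z in((-50,25,.2),(-50,25,.011),(-50,16,.011),(-47,15,.011),(-44,15,.011),(-41,15,.011),(-41,26,.011),(-41,26,.2)):
    q=np.radians(a);p=C+.036*np.array([np.cos(q),np.sin(q)])-off/1e3*np.array([-np.sin(q),np.cos(q)]);T.append((*p,z,a+90))
units(st,T)
E
```

```text
[ 0.42062017 -0.45002089  0.19708537]
[ 8.28 -6.5  -0.1 ] [-0.  -0.   0.3]
[ 8.28 -6.5   6.2 ] [-0.  -0.   0.3]
[ 8.58 -6.5   6.2 ] [-0.  -0.   0.3]
[ 8.68 -6.48  6.2 ] [-0.  -0.  -2.7]
[ 8.74 -6.45  6.2 ] [-0.  -0.  -5.7]
[ 8.81 -6.44  6.2 ] [ 0.  -0.  -8.7]
[ 8.44 -6.38  6.2 ] [ 0.  -0.  -8.7]
[ 8.44 -6.38 -0.1 ] [ 0.  -0.  -8.7]
```

```bash
python3 -m crank '[{"xyz":[1.0,-0.8,-0.1],"delta_rot":[0,0,0],"claw":1},{"xyz":[2.6,-2.0,-0.1],"delta_rot":[0,0,0],"claw":1},{"xyz":[4.2,-3.3,-0.1],"delta_rot":[0,0,0],"claw":1},{"xyz":[5.8,-4.6,-0.1],"delta_rot":[0,0,0],"claw":1},{"xyz":[7.3,-5.7,-0.1],"delta_rot":[0,0,0],"claw":1},{"xyz":[8.28,-6.5,-0.1],"delta_rot":[0,0,0],"claw":1},{"xyz":[8.28,-6.5,0.8],"delta_rot":[0,0,0],"claw":1},{"xyz":[8.28,-6.5,2.4],"delta_rot":[0,0,0],"claw":1},{"xyz":[8.28,-6.5,4.0],"delta_rot":[0,0,0],"claw":1},{"xyz":[8.28,-6.5,5.4],"delta_rot":[0,0,0],"claw":1},{"xyz":[8.28,-6.5,6.1],"delta_rot":[0,0,0],"claw":1},{"xyz":[8.28,-6.5,6.2],"delta_rot":[0,0,0],"claw":1},{"xyz":[8.28,-6.5,6.2],"delta_rot":[0,0,0],"claw":1},{"xyz":[8.45,-6.5,6.2],"delta_rot":[0,0,0],"claw":1},{"xyz":[8.58,-6.5,6.2],"delta_rot":[0,0,0],"claw":1},{"xyz":[8.68,-6.48,6.2],"delta_rot":[0,0,-2.7],"claw":1},{"xyz":[8.74,-6.45,6.2],"delta_rot":[0,0,-5.7],"claw":1},{"xyz":[8.81,-6.44,6.2],"delta_rot":[0,0,-8.7],"claw":1},{"xyz":[8.81,-6.44,6.2],"delta_rot":[0,0,-8.7],"claw":1},{"xyz":[8.81,-6.44,6.2],"delta_rot":[0,0,-8.7],"claw":1}]'
python3 - <<'E'
from h import *; from plant import r
st=r.get_state();p=st["tcp_pos"];w=np.radians(st["eef_rot"][2]);f=p[:2]+.0155*np.array([np.cos(w),np.sin(w)]);d=f-[.480,-.097]
print(p,st["contact_force"],"fin",np.degrees(np.arctan2(d[1],d[0])),st["eef_rot"][2]-90)
E
```

```text
time_s: 16.18
tcp_pos: [0.4975, -0.1318, 0.0113]
eef_rot: [180.0, -0.0, 48.9]
contact_force: [-0.3, -0.3, 0.8]
gripper_width: 0.0004
gripper_force: 0.4
[ 0.4974973  -0.1317872   0.01133062] [-0.25539329 -0.33954867  0.75621843] fin -39.84795713126523 -41.0919489150011
```

Fin now at about −39.8°. I'll retreat and re-measure.

```bash
python3 -m crank '[{"xyz":[-0.17,0,0],"delta_rot":[0,0,0],"claw":1},{"xyz":[-0.33,0,0],"delta_rot":[0,0,0],"claw":1},{"xyz":[-0.33,0,-1.5],"delta_rot":[0,0,0],"claw":1},{"xyz":[-0.33,0,-3.3],"delta_rot":[0,0,0],"claw":1},{"xyz":[-0.33,0,-5.0],"delta_rot":[0,0,0],"claw":1},{"xyz":[-0.33,0,-6.2],"delta_rot":[0,0,0],"claw":1},{"xyz":[-1.3,0.7,-6.2],"delta_rot":[0,0,2],"claw":1},{"xyz":[-2.9,2.0,-6.2],"delta_rot":[0,0,4],"claw":1},{"xyz":[-4.5,3.2,-6.2],"delta_rot":[0,0,6],"claw":1},{"xyz":[-6.1,4.5,-6.2],"delta_rot":[0,0,8],"claw":1},{"xyz":[-7.6,6.2,-6.2],"delta_rot":[0,0,8.7],"claw":1},{"xyz":[-7.6,7.7,-6.2],"delta_rot":[0,0,8.7],"claw":1},{"xyz":[-7.6,7.7,-6.2],"delta_rot":[0,0,8.7],"claw":1}]'
python3 - <<'E'
from h import *; from plant import r,optics
def avg(n):
    L=[optics.capture(n) for _ in range(8)]; L[0]["img"]=np.mean([c["img"] for c in L],0).astype(np.uint8); return L[0]
t=avg("top");s=avg("side");pickle.dump((t,s),open("p7.pkl","wb"))
o=np.zeros((400,800,3),np.uint8)
o[:,:400]=cv2.resize(t["img"][255:335,320:400],(400,400),interpolation=2);o[:300,400:]=cv2.resize(s["img"][205:265,290:370],(400,300),interpolation=2)
cv2.imwrite("pics/z8.png",o)
st=r.get_state();print(st["tcp_pos"],st["eef_rot"],disc(t,359,292,.037,200)[1])
E
python3 m.py
```

```text
time_s: 17.8
tcp_pos: [0.5222, -0.4578, 0.1943]
eef_rot: [-179.8, 0.1, 40.1]
contact_force: [-0.1, 0.2, -0.6]
gripper_width: 0.0006
gripper_force: 0.0
[ 0.52195676 -0.45543728  0.19710086] [1.79997342e+02 5.53200805e-04 4.02785721e+01] [ 0.48017558 -0.09662823  0.037     ]
[0.48, -0.097] notch 140.27728857420342 pin 140.05106983036023 notch0 28.488115236301066 pin0 140.27516449687224
fin -52.3819468719963 0.03673919408933936
side pin 142.89904969490686 0.06839146232438306
side head 139.65078483512954 0.08721113700704532
[0.4815, -0.097] notch 141.3593503937008 pin 140.75921032068706 notch0 29.354616410057023 pin0 140.88930543646032
fin -54.28155507309584 0.035843299878513354
side pin 143.6440093861309 0.06959370560457974
side head 140.2805394060583 0.08835964296636388
[0.48, -0.0985] notch 138.96063642857516 pin 139.0364875838531 notch0 29.92512452187176 pin0 139.1887581770932
fin -50.90666061503245 0.035562836316706925
side pin 141.9099690915474 0.0693066206227202
side head 138.90806128462668 0.088189713513728
```

View pics/z8.png

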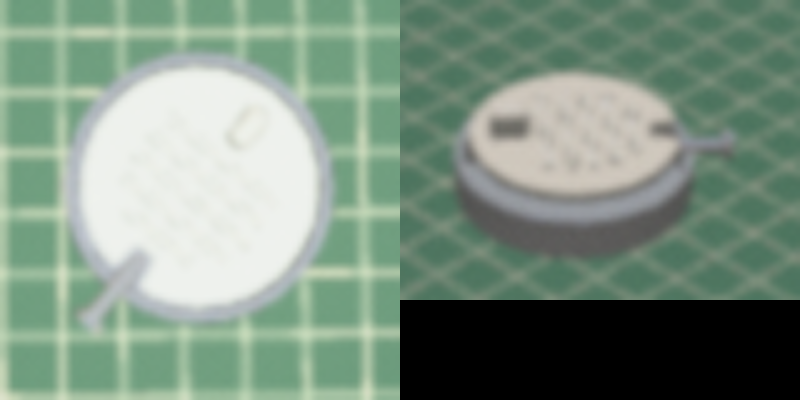

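Aligned: notch 140.3° and pin 140.1°, and in both views the pin lies centred in the notch. Next I press at the deck centre, shifted slightly away from the fin.

```bash
python3 - <<'E'
from h import *; from plant import r
st=r.get_state()
units(st,[(.474,-.092,.197,40),(.474,-.092,.015,40)])
E
```

```text
[  6.61 -10.28   0.  ] [0.  0.  0.3]
[  6.61 -10.28   6.07] [0.  0.  0.3]
```

```bash
python3 -m crank '[{"xyz":[0.5,-0.8,0],"delta_rot":[0,0,0],"claw":1},{"xyz":[1.5,-2.3,0],"delta_rot":[0,0,0],"claw":1},{"xyz":[2.5,-3.9,0],"delta_rot":[0,0,0],"claw":1},{"xyz":[3.5,-5.4,0],"delta_rot":[0,0,0],"claw":1},{"xyz":[4.5,-7.0,0],"delta_rot":[0,0,0],"claw":1},{"xyz":[5.5,-8.6,0],"delta_rot":[0,0,0],"claw":1},{"xyz":[6.3,-9.8,0],"delta_rot":[0,0,0],"claw":1},{"xyz":[6.61,-10.28,0],"delta_rot":[0,0,0],"claw":1},{"xyz":[6.61,-10.28,1.0],"delta_rot":[0,0,0],"claw":1},{"xyz":[6.61,-10.28,2.5],"delta_rot":[0,0,0],"claw":1},{"xyz":[6.61,-10.28,4.0],"delta_rot":[0,0,0],"claw":1},{"xyz":[6.61,-10.28,5.2],"delta_rot":[0,0,0],"claw":1},{"xyz":[6.61,-10.28,5.9],"delta_rot":[0,0,0],"claw":1},{"xyz":[6.61,-10.28,6.07],"delta_rot":[0,0,0],"claw":1},{"xyz":[6.61,-10.28,6.07],"delta_rot":[0,0,0],"claw":1}]'
python3 -m crank '[{"xyz":[0,0,0.05],"delta_rot":[0,0,0],"claw":1},{"xyz":[0,0,0.1],"delta_rot":[0,0,0],"claw":1},{"xyz":[0,0,0.15],"delta_rot":[0,0,0],"claw":1},{"xyz":[0,0,0.2],"delta_rot":[0,0,0],"claw":1},{"xyz":[0,0,0.2],"delta_rot":[0,0,0],"claw":1}]'
python3 -m crank '[{"xyz":[0,0,0.03],"delta_rot":[0,0,0],"claw":1},{"xyz":[0,0,0.07],"delta_rot":[0,0,0],"claw":1},{"xyz":[0,0,0.1],"delta_rot":[0,0,0],"claw":1},{"xyz":[0,0,0.1],"delta_rot":[0,0,0],"claw":1}]'
```

```text
time_s: 20.48
tcp_pos: [0.4742, -0.092, 0.0153]
eef_rot: [180.0, -0.0, 40.3]
contact_force: [-0.3, -0.6, 1.1]
gripper_width: 0.0007
gripper_force: 0.0
time_s: 21.1
tcp_pos: [0.4738, -0.092, 0.0089]
eef_rot: [-180.0, 0.0, 40.3]
contact_force: [0.1, 0.2, 0.1]
gripper_width: 0.0009
gripper_force: 0.0
time_s: 21.6
tcp_pos: [0.4738, -0.092, 0.0059]
eef_rot: [-180.0, 0.0, 40.3]
contact_force: [-0.5, -0.7, -0.6]
gripper_width: 0.0003
gripper_force: 0.0
```

```bash
for i in 1 2 3; do python3 -m crank '[{"xyz":[0,0,0.03],"delta_rot":[0,0,0],"claw":1},{"xyz":[0,0,0.07],"delta_rot":[0,0,0],"claw":1},{"xyz":[0,0,0.07],"delta_rot":[0,0,0],"claw":1}]' | grep -E "tcp|contact"; done
```

```text
tcp_pos: [0.4738, -0.092, 0.0038]
contact_force: [0.3, -0.5, 0.2]
tcp_pos: [0.4739, -0.092, 0.0018]
contact_force: [-0.4, 0.7, 2.2]
tcp_pos: [0.4739, -0.092, -0.0004]
contact_force: [0.7, 0.2, 1.3]
```

```bash
for i in 1 2 3; do python3 -m crank '[{"xyz":[0,0,0.03],"delta_rot":[0,0,0],"claw":1},{"xyz":[0,0,0.07],"delta_rot":[0,0,0],"claw":1},{"xyz":[0,0,0.07],"delta_rot":[0,0,0],"claw":1}]' | grep -E "tcp|contact"; done
```

```text
tcp_pos: [0.4739, -0.092, -0.0026]
contact_force: [-0.2, -0.3, 1.5]
tcp_pos: [0.474, -0.092, -0.0046]
contact_force: [0.3, -0.5, 1.6]
tcp_pos: [0.4739, -0.092, -0.0068]
contact_force: [0.5, -0.4, 1.3]
```

```bash
for i in 1 2 3; do python3 -m crank '[{"xyz":[0,0,0.03],"delta_rot":[0,0,0],"claw":1},{"xyz":[0,0,0.06],"delta_rot":[0,0,0],"claw":1},{"xyz":[0,0,0.06],"delta_rot":[0,0,0],"claw":1}]' | grep -E "tcp|contact"; done
```

```text
tcp_pos: [0.4739, -0.092, -0.0085]
contact_force: [-0.3, -1.5, 2.0]
tcp_pos: [0.4741, -0.092, -0.0091]
contact_force: [-5.7, 2.0, 19.5]
tcp_pos: [0.4742, -0.0921, -0.0096]
contact_force: [-10.3, 3.6, 38.1]
```

A hard stop at reported z ≈ −0.009, about 12 mm below first contact. I'll lift straight up, clear the view and verify.

```bash
python3 -m crank '[{"xyz":[0,0,-0.1],"delta_rot":[0,0,0],"claw":1},{"xyz":[0,0,-0.6],"delta_rot":[0,0,0],"claw":1},{"xyz":[0,0,-1.8],"delta_rot":[0,0,0],"claw":1},{"xyz":[0,0,-3.5],"delta_rot":[0,0,0],"claw":1},{"xyz":[0,0,-5.2],"delta_rot":[0,0,0],"claw":1},{"xyz":[0,0,-6.8],"delta_rot":[0,0,0],"claw":1},{"xyz":[-1.0,0.7,-6.8],"delta_rot":[0,0,0],"claw":1},{"xyz":[-2.6,2.0,-6.8],"delta_rot":[0,0,0],"claw":1},{"xyz":[-4.2,3.2,-6.8],"delta_rot":[0,0,0],"claw":1},{"xyz":[-5.8,4.5,-6.8],"delta_rot":[0,0,0],"claw":1},{"xyz":[-7.4,5.8,-6.8],"delta_rot":[0,0,0],"claw":1},{"xyz":[-8.6,6.8,-6.8],"delta_rot":[0,0,0],"claw":1},{"xyz":[-8.6,6.8,-6.8],"delta_rot":[0,0,0],"claw":1},{"xyz":[-8.6,6.8,-6.8],"delta_rot":[0,0,0],"claw":1}]'
python3 - <<'E'
from h import *; from plant import r,optics
t0,s0=pickle.load(open("p7.pkl","rb"))
def avg(n):
    L=[optics.capture(n) for _ in range(8)]; L[0]["img"]=np.mean([c["img"] for c in L],0).astype(np.uint8); return L[0]
t=avg("top");s=avg("side")
print("side disc before/after",disc(s0,325,233,.037,140)[0],disc(s,325,233,.026,140)[0])
print("expected centre rows",proj(s,[.48,-.097,.038])[1],proj(s,[.48,-.097,.026])[1])
print("top",disc(t0,359,292,.037,200)[0],disc(t,359,292,.026,200)[0], disc(t,359,292,.026,200)[1])
# bystanders vs first frames
T=pickle.load(open("top0.pkl","rb"));S=pickle.load(open("side0.pkl","rb"))
for n,a,b,(u,v,w,h) in(("jar",T,t,(140,220,60,50)),("comb",T,t,(310,160,95,45)),("tumbler side",S,s,(215,160,45,65)),("jar side",S,s,(410,300,55,65)),("comb side",S,s,(220,260,55,50)),("blank",T,t,(200,300,60,50))):
    print(n,cv2.absdiff(a["img"][v:v+h,u:u+w],b["img"][v:v+h,u:u+w]).mean())
E
```

```text
time_s: 26.72
tcp_pos: [0.4084, -0.4141, 0.1912]
eef_rot: [-179.9, 0.0, 40.2]
contact_force: [-0.9, -0.0, 0.6]
gripper_width: 0.0005
gripper_force: 0.0
side disc before/after ((324.8139343261719, 231.1326141357422), (25.41570472717285, 42.587799072265625), 89.11222076416016) ((324.0825500488281, 234.7724609375), (26.036026000976562, 44.56531524658203), 90.49441528320312)
expected centre rows 231.32769864928173 234.9337021335464
top ((359.0420227050781, 291.9867248535156), (48.161643981933594, 48.66513442993164), 76.70558166503906) ((358.9220275878906, 292.1426696777344), (47.614681243896484, 47.70500946044922), 46.4308967590332) [ 0.48010168 -0.09692406  0.026     ]
jar 8.596111111111112
comb 8.931929824561404
tumbler side 1.7410826210826211
jar side 1.6391608391608392
comb side 1.6847272727272726
blank 8.20288888888889
```

The side view shows the dish dropped 3.64 px against 3.61 expected for 12 mm, so it is home. The jar, comb and tumbler are unchanged.

```bash
python3 -c "
from plant import job
print(job.close_job())"
```

```text
the job is handed in; nothing more can be done
None
```

The dish's notch was turned over the pin and the dish pressed the full 12 mm home; the hand is clear, the tumbler, jar and comb are unmoved in the pictures, and the job was handed in at about 27 s (no verdict was returned).

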